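# Lid the porcelain dishes for packing

### The arm

A 6-joint arm with a two-finger parallel gripper is mounted at the origin on the work surface. World frame = base frame: x ahead of the robot, y to its left, z up, the work surface at z = 0. Lengths are in m, angles in rad, forces in N, time in s.
With the tool pointing down it reaches from about 0.325 to 0.875 m from the base axis. Payload 4.4 kg.
Tool frame: the origin (TCP) lies between the finger pads; the fingertips stand 8 mm ahead of it and the grasp point (between the pads) lies 11 mm behind it; z points along the fingers, y is the line along which they close (so a half turn about z gives the same grasp; the last joint's range is limited). The gripper opens to 85 mm and grips with 20 to 120 N. Pads are 22 mm wide; open, the fingers measure 114 mm over their backs; the gripper's body (76 mm by 85 mm) begins 54 mm behind the grasp point. The pads swing forward as they close: fully open they stand 13 mm farther back than shut.
Start: joints at [1.171, 0.207, 1.542, -0, 1.393, -0.15], TCP at [0.142, 0.557, 0.239] pointing down, gripper open.
Joint ranges: [-2.73, 2.73], [-0.86, 2.22], [0.23, 2.46], [-1.11, 4.25], [0.08, 2.63], [-2.82, 2.82]. Speed limits (rad/s): [2.79, 2.79, 3.14, 3.14, 3.14, 3.14].

### API

Orientations are given as a unit quaternion [x, y, z, w].
In Python, from workcell import * gives the robot as it stands. Calls block until the motion is done:
- reach(position, orientation): joint-space move of the TCP to a pose.
- move_l(position, rotation=None, v=0.15): straight line of the TCP; rotation=None keeps the orientation; v is the mean speed in m/s.
- move_joints(angles): joint-space move.
- command_gripper(opening): finger opening in m; the grip force is fixed at half the most; returns when the fingers have stopped.
- wait(seconds).
- inverse_kinematics(position, orientation): joint angles nearest the present ones, or None.
- camera(name): name is "scene" or "top" or "wrist"; returns the picture (384x512x3 uint8, blue, green, red); there is no depth.
- camera_params(name): a dict with "fx", "fy", "cx", "cy" (pixels), "R" (3x3) and "t" (3): a world point X has camera coordinates R X + t. Camera axes: x right, y down, z forward; pixel columns grow to the right and rows downward; lengths in m; the calibration is good to about 2 mm. A picture is of the moment at which its call begins: read the wrist's pose just before it. camera_params takes no time and is no camera call; for the wrist camera it gives the pose at the moment of the call.
A pose or a line that the arm cannot do raises MotionError and nothing moves.
- finish_job(): hands the job in; it is judged then, once.
Readings, each from a call of its own:
- current_t(): time.
- current_joint_positions(): joint angles.
- current_joint_vel(): joint speeds.
- current_effort(): joint torques, N m.
- current_tool_pos(): TCP position.
- current_tcp_rot(): TCP orientation.
- current_wrist_force(): force on the tool from outside, world axes, zero at the start.
- current_wrist_torque(): the same for the moment, N m.
- current_width(): finger opening in m.
- current_grip_force(): force on a finger pad.
Only numpy, scipy, OpenCV 4.12 (cv2) and the standard library are available. Lean on these libraries where they do the work, as an engineer would, in place of code of your own. Each camera call takes 0.05 s, during which the arm holds its last target. There are 200 camera calls.

### The job

Before packing, put each of the four porcelain lids on the dish it belongs to (large round, small round, square, oblong), lined up with the dish's edges and sitting fully home, flat on the rim. Set the lids down rather than drop them, leave the dishes standing about where they are, and do not disturb the blue teacup standing among them.

Things in the scene. Friction and masses are not known exactly. Their poses are not given: they have to be found in the camera images.
- lid_large_mid (a point): Large round lid, white porcelain: plate 106 mm across, 6 mm thick, thin blue outline on top; upright round knob 22 mm across, 24 mm high, in its middle; below, a plug 6 mm deep, 6 to 10 mm smaller all round than the dish's inside. 36 mm high in all, 70 to 310 g; starts knob up on the bench. Point: on its axis half-way up, 18 mm over its underside, 12 over the plate's underside, 6 over the plate's top. Round: yaw is irrelevant.
- lid_small_mid (a point): Small round lid, white porcelain: plate 74 mm across, 6 mm thick, thin blue outline on top; upright round knob 20 mm across, 24 mm high, in its middle; below, a plug 6 mm deep, 6 to 10 mm smaller all round than the dish's inside. 36 mm high in all, 70 to 310 g; starts knob up on the bench. Point: on its axis half-way up, 18 mm over its underside, 12 over the plate's underside, 6 over the plate's top. Round: yaw is irrelevant.
- lid_square_mid (a point): Square lid, white porcelain: plate 86 x 86 mm, 6 mm thick, thin blue outline on top; upright knob 20 x 20 mm, parallel to the edges, 24 mm high, in its middle; below, a plug 6 mm deep, 6 to 10 mm smaller all round than the dish's inside. 36 mm high in all, 70 to 310 g; starts knob up on the bench. Point: on its axis half-way up, 18 mm over its underside, 12 over the plate's underside, 6 over the plate's top. x, y along the edges.
- lid_oblong_mid (a point): Oblong lid, white porcelain: plate 126 (x) x 76 (y) mm, 6 mm thick, thin blue outline on top; upright bar knob 40 (x) x 18 (y) mm, 24 mm high, in its middle; below, a plug 6 mm deep, 6 to 10 mm smaller all round than the dish's inside. 36 mm high in all, 70 to 310 g; starts knob up on the bench. Point: on its axis half-way up, 18 mm over its underside, 12 over the plate's underside, 6 over the plate's top. x along the long side.
- dish_large_rim (a point): Large round dish, white porcelain, open-topped, loose on the bench: 104 mm across outside, 94 inside, 45 mm high, walls 5 mm, 0.3 to 0.5 kg. Point: centre of its mouth at rim height, 45 mm over the bench. With its lid home the plate lies on the rim all round and the lid's point is 12 mm above this one. Round: yaw is irrelevant.
- dish_small_rim (a point): Small round dish, white porcelain, open-topped, loose on the bench: 72 mm across outside, 62 inside, 45 mm high, walls 5 mm, 0.3 to 0.5 kg. Point: centre of its mouth at rim height, 45 mm over the bench. With its lid home the plate lies on the rim all round and the lid's point is 12 mm above this one. Round: yaw is irrelevant.
- dish_square_rim (a point): Square dish, white porcelain, open-topped, loose on the bench: 84 x 84 mm outside, 74 x 74 inside, 45 mm high, walls 5 mm, 0.3 to 0.5 kg. Point: centre of its mouth at rim height, 45 mm over the bench. With its lid home the plate lies on the rim all round and the lid's point is 12 mm above this one. x, y along the edges.
- dish_oblong_rim (a point): Oblong dish, white porcelain, open-topped, loose on the bench: 124 (x) x 74 (y) mm outside, 114 x 64 inside, 45 mm high, walls 5 mm, 0.3 to 0.5 kg. Point: centre of its mouth at rim height, 45 mm over the bench. With its lid home the plate lies on the rim all round and the lid's point is 12 mm above this one. x along the long side.
- teacup: A bystander: small blue-glazed teacup without a handle, 54 mm across the rim, 55 mm high, in the middle of the work. Origin at the centre of its underside. To be left alone.
There are look-alikes about, which are no part of the job. Leave any orange or red look-alike of the part that bears lid_large_mid alone. Leave any red or turquoise look-alike of the part that bears lid_small_mid alone.

How it is judged:
At the end, for the whole second after the job is handed in: Each lid lies on its own dish: its centre within 11 mm of the mouth's centre, seated (lid centre 9.5 to 14.5 mm above the rim), lid and dish level within 0.06 rad, oblong lid turned within 0.22 rad and square lid within 0.26 rad of its dish (symmetry allowed); all lids released and at rest (horizontal distance between lid_large_mid and dish_large_rim below 0.011 m and z of lid_large_mid in the frame of dish_large_rim between 0.0095 and 0.0145 m and angle between each of lid_large_mid, dish_large_rim, lid_small_mid, dish_small_rim, lid_square_mid, dish_square_rim, lid_oblong_mid, dish_oblong_rim's own z axis and vertical below 0.06 rad and linear speed of each of lid_large, lid_small, lid_square, lid_oblong below 0.02 m/s and horizontal distance between lid_small_mid and dish_small_rim below 0.011 m and z of lid_small_mid in the frame of dish_small_rim between 0.0095 and 0.0145 m and horizontal distance between lid_square_mid and dish_square_rim below 0.011 m and z of lid_square_mid in the frame of dish_square_rim between 0.0095 and 0.0145 m and horizontal distance between lid_oblong_mid and dish_oblong_rim below 0.011 m and z of lid_oblong_mid in the frame of dish_oblong_rim between 0.0095 and 0.0145 m and angle between the x axis of lid_oblong_mid and the x axis of dish_oblong_rim, either way round below 0.22 rad and (angle between the x axis of lid_square_mid and the x axis of dish_square_rim, either way round below 0.26 rad or angle between the x axis of lid_square_mid and the y axis of dish_square_rim, either way round below 0.26 rad)); the robot touches nothing.
It fails at once if a dish shoved more than 40 mm or tipped over (distance of any of dish_large_rim, dish_small_rim, dish_square_rim, dish_oblong_rim from where it was at the start of the episode above 0.04 m).
It fails at once if the teacup disturbed (moved more than 30 mm) (distance of teacup from where it was at the start of the episode above 0.03 m).
It fails at once if a lid dropped: falling faster than 0.7 m/s with no finger on it (a fall of about 25 mm) ((linear speed of lid_large above 0.7 m/s and contact force between the fingers and lid_large below 0.05 N) or (linear speed of lid_small above 0.7 m/s and contact force between the fingers and lid_small below 0.05 N) or (linear speed of lid_square above 0.7 m/s and contact force between the fingers and lid_square below 0.05 N) or (linear speed of lid_oblong above 0.7 m/s and contact force between the fingers and lid_oblong below 0.05 N)).
It also fails if it takes over 115 s, if anything falls off the work surface, if the arm or the gripper's body presses on something with over 40 N, if the wrist force passes 120 N, or if a joint passes its speed limit or range.

## Working session

There is one attempt and no reset: what is moved stays moved. The work goes in short steps, each a Python script; the robot and the scene stay as the last script left them, time stands still between calls to the robot, and variables do not carry over. Pictures are saved under pics/ and viewed, at most 14 in all, crops included, and the job is handed in when it is done.

```bash
ls; mkdir -p pics
python3 - <<'E'
from workcell import *
import cv2,numpy as np
for n in("top","scene"):
    im=camera(n);cv2.imwrite(f"pics/{n}0.png",cv2.resize(im,(800,600),interpolation=cv2.INTER_CUBIC));cv2.imwrite(f"pics/{n}_raw.png",im)
    p=camera_params(n);print(n,p["fx"],p["cx"],p["cy"],np.round(p["R"],3).tolist(),np.round(-np.array(p["R"]).T@p["t"],3))
p=camera_params("wrist");print(p["fx"],np.round(-np.array(p["R"]).T@p["t"],3),np.round(p["R"],3).tolist(),current_tcp_rot())
E
```

```text
pics
top 358.9841092890087 253.7954310457228 192.75831061189302 [[0.029, -0.999, 0.015], [-0.987, -0.031, -0.159], [0.159, -0.01, -0.987]] [ 0.36  -0.072  1.04 ]
scene 454.849576431496 253.3431694475923 186.31043001901165 [[-0.131, 0.991, 0.009], [0.808, 0.112, -0.579], [-0.575, -0.069, -0.816]] [1.449 0.006 1.352]
292.90807624477293 [0.067 0.576 0.372] [[0.248, 0.969, -0.002], [0.922, -0.235, 0.307], [0.297, -0.078, -0.952]] [ 1.24583351e-01  9.92208605e-01 -9.99474913e-04 -2.70095447e-04]
```

View pics/top0.png

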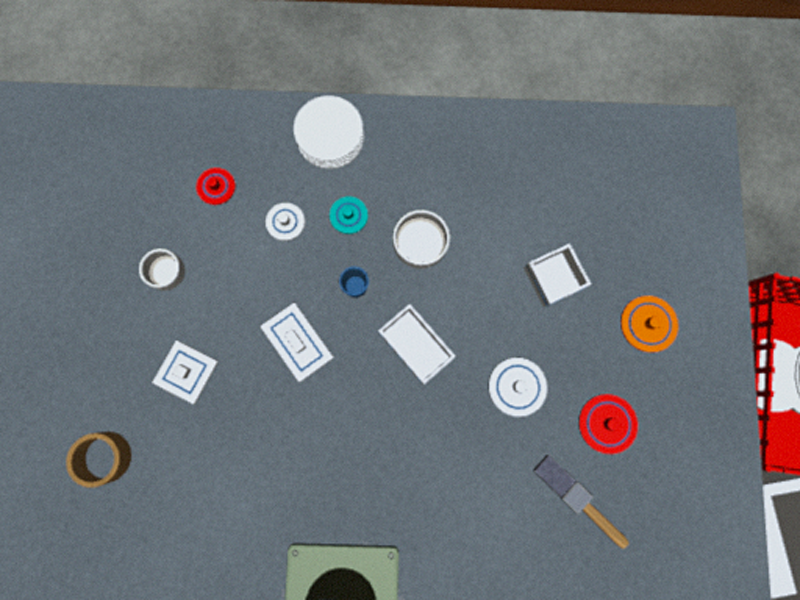

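View pics/scene0.png

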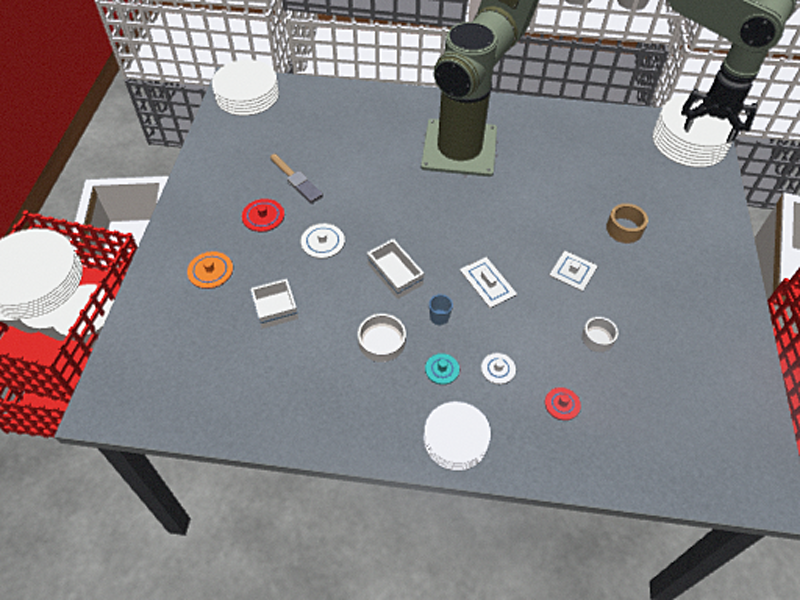

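The top view (800x600 pixels) shows these objects:

| Object | Pixel |
|---|---|
| Large lid | (518,387) |
| Small lid | (285,221) |
| Square lid | (185,372) |
| Oblong lid | (297,342) |
| Large dish | (421,238) |
| Small dish | (160,268) |
| Square dish | (559,274) |
| Oblong dish | (417,344) |
| Teacup | (355,281) |

Lid candidates:
- **Large lid:** white (518,387), orange (650,323) and red (608,423). The white one with the blue outline fits.
- **Small lid:** white (285,221), turquoise (348,215) and red (216,186). The white one fits.

Next I'll measure them from the top view and confirm the choice in a crop.

```bash
cat > h.py <<'E'
from workcell import *
import cv2,numpy as np
from scipy.spatial.transform import Rotation as Ro
def cast(px,p,z):
    px=np.atleast_2d(px).astype(float);R=np.array(p["R"]);c=-R.T@np.array(p["t"])
    d=np.c_[(px[:,0]-p["cx"])/p["fx"],(px[:,1]-p["cy"])/p["fy"],np.ones(len(px))]@R
    return (c+d*((z-c[2])/d[:,2])[:,None])[:,:2]
def proj(X,p):
    c=np.array(p["R"])@X+p["t"];return np.array([p["fx"]*c[0]/c[2]+p["cx"],p["fy"]*c[1]/c[2]+p["cy"]])
def outlines(im,p,z,thr=165):
    "white blobs: centre, size (long, short), yaw of long side, all on the plane z"
    hsv=cv2.cvtColor(im,cv2.COLOR_BGR2HSV)
    m=((im.min(2)>thr)&(hsv[...,1]<50)).astype(np.uint8)
    out=[]
    for c in cv2.findContours(m,cv2.RETR_EXTERNAL,cv2.CHAIN_APPROX_NONE)[0]:
        if cv2.contourArea(c)<300: continue
        w=cast(c[:,0],p,z)
        b=(w*1000).astype(np.float32);(cx,cy),(a,d),t=cv2.minAreaRect(b);t=np.radians(t)
        if a<d: a,d,t=d,a,t+np.pi/2
        out.append((np.array([cx,cy])/1000,(a,d),(t+np.pi/2)%np.pi-np.pi/2,c[:,0].mean(0)))
    return out
def quat(yaw): # tool down, tool y (closing line) at angle yaw
    return (Ro.from_euler("z",yaw-np.pi/2)*Ro.from_quat([0,1,0,0])).as_quat()
E
python3 - <<'E'
from h import *
im=cv2.imread("pics/top_raw.png");p=camera_params("top")
for z in(.012,.045):
    print(z)
    for c,s,t,px in outlines(im,p,z): print(np.round(c,3),np.round(s),round(t,2),np.round(px*1.5625))
x=[im[y0:y0+100,x0:x0+130] for x0,y0 in((120,90),(300,195))]
cv2.imwrite("pics/crop1.png",cv2.resize(np.hstack(x),(780,300),interpolation=cv2.INTER_CUBIC))
E
```

```text
0.012
[ 0.13  -0.768] [204.  64.] -0.08 [777. 533.]
[ 0.376 -0.306] [104. 103.] 0.0 [517. 387.]
[ 0.41 -0.8 ] [128.  49.] -0.08 [785. 377.]
[0.385 0.299] [86. 85.] 1.15 [184. 371.]
[ 0.45  -0.121] [128.  77.] 0.74 [416. 343.]
[0.446 0.1  ] [126.  76.] 0.66 [296. 341.]
[0.576 0.365] [72. 69.] 0.09 [158. 267.]
[ 0.59  -0.387] [87. 87.] -1.1 [559. 273.]
[ 0.653 -0.125] [104. 104.] 0.03 [421. 237.]
[0.673 0.135] [71. 71.] -1.52 [285. 221.]
[0.859 0.063] [146. 131.] 0.04 [328. 131.]
0.045
[ 0.137 -0.746] [198.  62.] -0.08 [777. 533.]
[ 0.375 -0.298] [101.  99.] 0.0 [517. 387.]
[ 0.408 -0.776] [124.  47.] -0.08 [785. 377.]
[0.385 0.287] [83. 82.] 1.15 [184. 371.]
[ 0.447 -0.119] [124.  75.] 0.74 [416. 343.]
[0.443 0.095] [122.  73.] 0.66 [296. 341.]
[0.569 0.351] [70. 67.] 0.09 [158. 267.]
[ 0.583 -0.376] [84. 84.] -1.1 [559. 273.]
[ 0.644 -0.123] [100. 100.] 0.03 [421. 237.]
[0.663 0.128] [69. 69.] -1.52 [285. 221.]
[0.843 0.059] [141. 127.] 0.04 [328. 131.]
```

View pics/crop1.png

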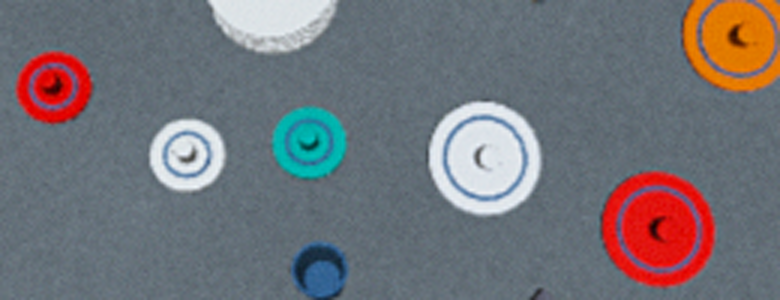

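The crop shows the white small lid at (187,155), with red at (53,86) and turquoise at (310,142) as look-alikes. The white large lid is at (485,157), beside the orange and red ones. Measured sizes match the description. I'll start with the oblong lid, checking it from close by.

```bash
cat >> h.py <<'E'
EST={"oblong":((.446,.100),(.447,-.119),np.pi,.66,.74),"square":((.385,.299),(.583,-.376),np.pi/2,1.15,-1.1),
 "large":((.376,-.306),(.644,-.123),None,0,0),"small":((.673,.135),(.569,.351),None,0,0)}
SIZE={"oblong":(126,76),"square":(86,86),"large":(106,106),"small":(74,74)}
def look(xy,z,name):
    "hover with the wrist camera right over xy, measure the blob nearest to it"
    az=np.arctan2(xy[1],xy[0]);q=quat(az);r=Ro.from_quat(current_tcp_rot())
    p=camera_params("wrist");off=r.inv().apply(-np.array(p["R"]).T@p["t"]-current_tool_pos())
    o=Ro.from_quat(q).apply(off)
    reach([xy[0]-o[0],xy[1]-o[1],.22],q);wait(.2)
    p=camera_params("wrist");im=camera("wrist");cv2.imwrite(f"pics/w_{name}.png",im)
    b=min(outlines(im,p,z),key=lambda b:np.hypot(*(b[0]-xy)));print(name,np.round(b[0],4),np.round(b[1],1),round(b[2],3),np.round(b[3]),"t",round(current_t(),1));return b
def pickyaw(xy,base,step):
    az=np.arctan2(xy[1],xy[0])
    if step is None: return az
    return base+step*np.round((az-base)/step)
E
cat > look.py <<'E'
import sys
from h import *
n=sys.argv[1];L,D,*_=EST[n]
look(D,.045,n+"_dish");look(L,.012,n+"_lid")
E
python3 look.py oblong
```

```text
oblong_dish [ 0.4498 -0.117 ] [123.5  73.7] 0.74 [260.  95.] t 3.2
oblong_lid [0.449  0.1017] [125.   75.3] 0.66 [262.  95.] t 4.3
```

```bash
cat >> h.py <<'E'
def pick(n,xy,t):
    step=EST[n][2];y=pickyaw(xy,t+np.pi/2,step);q=quat(y)
    command_gripper(.055)
    reach([*xy,.12],q);move_l([*xy,.025],v=.1)
    command_gripper(0.0);print("width",current_width(),"force",current_grip_force())
    move_l([*xy,.16],v=.12);print("lifted width",round(current_width(),4),"F",np.round(current_wrist_force(),1))
def place(n,xy,t):
    step=EST[n][2];q=quat(pickyaw(xy,t+np.pi/2,step))
    reach([*xy,.16],q);f0=current_wrist_force()[2]
    move_l([*xy,.070],v=.1)
    z=.070
    while z>.0615:
        z-=.001;move_l([*xy,z],v=.02)
        if current_wrist_force()[2]-f0>3: break
    print("z",z,"dF",round(current_wrist_force()[2]-f0,1),"tcp",np.round(current_tool_pos(),4))
    command_gripper(.045);move_l([*xy,.15],v=.12);print("t",round(current_t(),1))
E
python3 - <<'E'
from h import *
pick("oblong",(.449,.1017),.66);place("oblong",(.4498,-.117),.74)
look((.4498,-.117),.051,"oblong_done")
E
```

```text
width 0.016771869426920247 force 61.7057204246521
lifted width 0.0168 F [-0.7  0.  -3. ]
z 0.064 dF 9.3 tcp [ 0.4499 -0.1171  0.0648]
t 13.4
oblong_done [ 0.4502 -0.118 ] [125.   74.9] 0.739 [260.  97.] t 14.4
```

The oblong lid is seated: its size and position agree at plate-top height. Next I'll look at the other three.

```bash
for n in square small large; do python3 look.py $n; done
```

```text
square_dish [ 0.5854 -0.3744] [83.8 83.7] 0.466 [259.  96.] t 15.7
square_lid [0.3882 0.3003] [85.3 85.1] -0.435 [261.  97.] t 18.4
small_dish [0.5723 0.3512] [70.2 69.5] -1.05 [261. 101.] t 19.4
small_lid [0.677  0.1367] [72.4 72. ] 0.2 [261. 101.] t 20.6
large_dish [ 0.6452 -0.1207] [101.8 101.8] -0.187 [258.  97.] t 21.9
large_lid [ 0.3795 -0.3045] [104.5 104.2] 0.449 [259.  96.] t 23.4
```

Run:
```python
from h import *
for n,l,tl,d,td in(("large",(.3795,-.3045),0,(.6452,-.1207),0),("square",(.3882,.3003),-.435,(.5854,-.3744),.466),("small",(.677,.1367),0,(.5723,.3512),0)):
    print(n);pick(n,l,tl)
    if current_width()<.012: print("MISSED");break
    place(n,d,td);b=look(d,.051,n+"_done")
    if np.hypot(*(b[0]-d))>.005: print("OFF");break
ims=[cv2.imread(f"pics/w_{n}_done.png")[:250,100:420] for n in("oblong","large","square","small")]
cv2.imwrite("pics/done.png",np.vstack([np.hstack(ims[:2]),np.hstack(ims[2:])]))
```

```text
large
width 0.020028212997838475 force 58.45825910568237
lifted width 0.0197 F [ 0.7 -0.3 -3.6]
z 0.064 dF 7.5 tcp [ 0.6452 -0.1207  0.0649]
t 32.0
large_done [ 0.6465 -0.1217] [104.3 104.2] -0.185 [261. 100.] t 32.8
square
width 0.018571326206473757 force 61.010953187942505
lifted width 0.0185 F [-0.   0.2 -1.8]
z 0.064 dF 5.6 tcp [ 0.5854 -0.3744  0.0649]
t 44.1
square_done [ 0.5877 -0.374 ] [86.5 85. ] 0.465 [259.  97.] t 45.0
small
width 0.017486465876442037 force 59.0229606628418
lifted width 0.0177 F [-0.4  0.1 -1.7]
z 0.064 dF 6.5 tcp [0.5725 0.3513 0.0651]
t 55.0
small_done [0.5735 0.3517] [72.6 72.5] -1.019 [261. 101.] t 55.8
```

View pics/done.png

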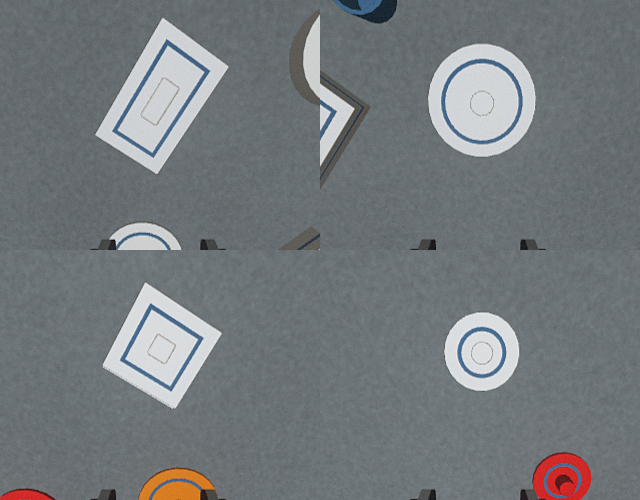

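All four lids look centred over their dishes. On the square one a sliver shows along its lower-left edge, so I'll check its tilt from an oblique view.

Run:
```python
from h import *
p=camera_params("wrist")
# stand radially short and to the side of the square dish so the camera sees it obliquely
q=quat(np.arctan2(-.374,.587));a=None
for dx,dy in((-.12,.10),(-.1,.12),(-.15,0)):
    try: reach([.587+dx,-.374+dy,.14],q);break
    except MotionError as e: print(e)
wait(.2)
im=camera("wrist");p=camera_params("wrist");print(proj(np.array([.587,-.374,.05]),p))
s=camera("scene");ps=camera_params("scene");u=proj(np.array([.587,-.374,.05]),ps).astype(int)
crop=cv2.resize(s[u[1]-33:u[1]+33,u[0]-33:u[0]+33],(384,384),interpolation=cv2.INTER_CUBIC)
cv2.imwrite("pics/sq.png",cv2.resize(np.hstack([im,crop]),(800,343)))
```

```text
[442.41768561 226.94347075]
```

View pics/sq.png

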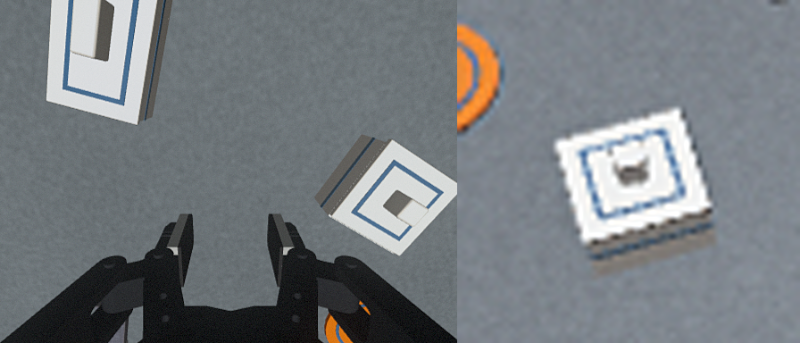

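The square lid at (390,200) lies flat: the wall below the plate has even height along its visible sides, and the scene crop agrees. I'm handing the job in.

```bash
python3 -c "
from workcell import *
print(current_t(),finish_job())"
```

```text
the job is handed in; nothing more can be done
58.1417 None
```

I put all four lids on their own dishes and handed the job in at 58 s of the 115 s allowed; each lid measured within about 2.5 mm of its dish's centre and looked flat on the rim, but the hand-in returned no verdict.

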